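# Purge the steam wand of the espresso machine

## Task

Clear the water out of the steam wand before milk is frothed: swing the wand out (its rubber peg is the place to hold it) until its nozzle points down over the middle of the glass's mouth, and leave it there, still, before you turn the dial. Then turn the steam dial on top of the machine clockwise, past its two clicks to the third, sprung position at the stop, and hold it there for at least three seconds with the wand still over the glass. The dial springs shut when let go, so finish while still holding it fully round; do not open the dial while the nozzle is anywhere but over the glass, and do not shift or tip the glass or move the sweet jar, teaspoon and tamper.

Things in the scene. Friction and masses are not known exactly. Their poses are not given: they have to be found in the camera images.
- machine: Espresso machine, steel and black, 210 mm deep, 150 wide, top at 203 mm; fixed. Origin: centre of its underside, z up, -x its front (drip tray, gauge), +y its left side (steam wand); turned at most 0.12 rad from facing the robot. A portafilter handle sticks out below the head, front right; a wire cup rail (top at 221 mm) stands on the rear of its top.
- steam_dial (a joint): Steam dial, rad: 0 = off, grows clockwise from above, stop at 1.42 = third position (counts from 1.25). Two clicks (a sprung ball rides over a bump) centred at 0.42 and 0.90. A spring always drives it back to 0: 0.08 N m at off, 0.19 N m at the stop; a click adds up to 0.05 N m. No position holds by itself.
- dial_grip (a point): Grip point on the dial's upright axis, 11 mm below the top of its wing. Black dial on the machine's top: skirt 49 mm across, 12 high; on it an upright wing 46 mm long, 13 thick, 27 high, top at 243 mm over the worktop. Wing along this frame's x, +x the end with the white line; turns with the dial. At off +x points 0.70 rad left of the machine's +x (counter-clockwise from above).
- steam_wand (a joint): Swing of the steam wand, rad: 0 = parked at the machine's left side, pointing 0.5 rad to the left of the machine's +x; grows counter-clockwise from above, as it swings out to the left, then to the front; stops at 1.9. It stays where it is left (friction about 0.04 N m).
- wand_hinge (a point): Point on the upright axis about which the wand swings, 178 mm above the worktop, in the machine at 60 mm in front of and 115 mm left of its origin; axes as the machine's.
- wand_grip (a point): Grip point on the wand's upright round rubber peg, 70 mm out from the swing axis, 220 mm above the worktop; the peg is 14 to 17 mm thick and stands from 198 to 235 mm above the worktop on the wand's level tube. x of this frame points outward along the wand, z up.
- wand_tip (a point): Lower end of the steam nozzle, 120 mm out from the swing axis in the same direction as the peg, 104 mm above the worktop (14 mm above the glass's rim).
- glass: Empty clear drinking glass, loose, 80 mm across the mouth and 90 mm tall, standing on the worktop left of the machine, near the circle that the nozzle draws (within about 15 mm of it). Origin: centre of its underside, z up.
- sweet_jar: Bystander: clear jar with a grey lid and coloured sweets, 68 mm across, 97 mm tall; origin at the centre of its underside.
- teaspoon: Bystander: steel teaspoon, 130 mm long, 26 mm wide, lying flat; origin at the centre of its underside.
- tamper: Bystander: steel coffee tamper (flat round foot, waisted handle), 58 mm across, 83 mm tall, standing on its foot; origin at the centre of its underside.

How it is judged:
By the outcome, as a careful person would: the job done as asked, in the order asked, and still so for the second after the job is handed in, while the arm keeps its last pose, push and grip.
It also fails if it takes over 51 s, if anything falls off the work surface, if the arm or the gripper's body presses on something with over 40 N, if the wrist force passes 120 N, or if a joint passes its speed limit or range.

## Robot

A 6-joint arm with a two-finger parallel gripper is mounted at the origin on a cart in front of the work surface, level with it; the furniture and walls round the work are solid. World frame = base frame: x ahead of the robot, y to its left, z up, the work surface at z = 0. Lengths are in m, angles in rad, forces in N, time in s.
With the tool pointing down it reaches from about 0.35 to 0.975 m from the base axis. Payload 4.9 kg.
Tool frame: the origin (TCP) lies at the very end of the fingers, on their centre line; the grasp point (between the pads) lies 19 mm behind it; z points along the fingers, y is the line along which they close (so a half turn about z gives the same grasp; the last joint's range is limited). The gripper opens to 85 mm and grips with 20 to 120 N. Pads are 22 mm wide; open, the fingers measure 114 mm over their backs; the gripper's body (76 mm by 85 mm) begins 54 mm behind the grasp point. The pads swing forward as they close: fully open they stand 13 mm farther back than shut.
Start: joints at [-1.22, 0.053, 1.613, -0, 1.476, -0.119], TCP at [0.283, -0.557, 0.231] pointing down, gripper open.
Joint ranges: [-3.01, 3.01], [-1.01, 2.22], [0.06, 2.58], [-1.02, 4.17], [0.09, 2.62], [-3.14, 3.14]. Speed limits (rad/s): [2.57, 2.57, 3.14, 3.14, 3.14, 3.14].

## Interface

Orientations are given as a unit quaternion [w, x, y, z].
In Python, from station import sense, get_image, job_done, recognise, regions_of gives the robot as it stands.
- The arm moves only by the tool step_arm, never from a script. Its argument "steps" is a list of rows, each a list of 7 numbers: the shift along the tool's x, y, z in mm, then the turn, a rotation vector about the tool's x, y, z in rad, then the finger opening in mm, from 0 to 85.4. In form: [[dx, dy, dz, wx, wy, wz, fingers], ...]. A call has exactly 10 rows; each row shifts and turns the commanded pose from where the row before left it, along the tool's axes as they then stand; what a row does not reach is not made up. A row lasts 1/8 s, in which the tool goes at most 62.5 mm and 10.7 degrees, less where a joint would pass 70% of its speed; a pose out of reach is approached as far as the arm can. A call with a gripper value outside its range is refused whole. The fingers move at their own pace and stop on an object; "newtons" is the grip in N (left out, the last holds). Time passes only in rows, so rows that do not move let the fingers close, or fill a call up. It gives the time, the measured TCP pose, the force, the opening and the grip force at its end, in the units of the state.
- sense(): the state, without advancing time (a new reading comes with each control period).
- get_image(name): name is "scene" or "top"; returns a dict with "img" (420x560x3 uint8, red, green, blue), "z_map" (420x560 float32, m along the optical axis (not along the pixel's ray), 0 where there is no reading), "intrinsics" (3x3 intrinsics, pixels), "cam_to_world" (4x4, takes a point from camera to world coordinates). Camera axes: x right, y up, looking along -z (the intrinsics and any distortion apply to the point x, -y, -z); pixel columns grow to the right and rows downward; lengths in m; the calibration is good to about 2 mm. A picture is of the moment at which its call begins.
- job_done(): hands the job in; it is judged then, once.
Trained networks look in a picture, given as the dict that the camera call returned (one of the last four; its "shot" number tells which), for a name from the list of things; names that differ only in an ending like _2 or _b are one class to them, and where a whole thing is asked for, a point or a joint stands for the part that bears it (a point fixed in the world has none). Each returns a list of dicts, best first, with "score" (0 to 1); they miss things now and then, are a little off and sometimes report something else, mostly with a low value. They report only what shows in the picture. A call takes as long as a camera call.
- recognise(picture, target): "position" ([x, y, z] in m, in the coordinates of the camera as it stood for that picture, good to about 4 mm: the middle of the surface that is visible of it).
- regions_of(picture, target): "mask" (420x560 bool, what is visible of it).
The state is a dict: "time_s": time; "joints": joint angles; "qvel": joint speeds; "tau": joint torques, N m; "tool_pos": TCP position; "tcp_rot": TCP orientation; "wrist_force": force on the tool from outside, world axes, zero at the start; "moment": the same for the moment, N m; "gripper_width": opening from 0.0 (shut) to 1.0 (fully open); "grasp_force": force on a finger pad.
Only numpy, scipy, OpenCV 4.12 (cv2) and the standard library are available. Lean on these libraries where they do the work, as an engineer would, in place of code of your own. Each camera call takes 0.05 s, during which the arm holds its last target. There are 200 camera calls.

## Working session

There is one attempt and no reset: what is moved stays moved. The work goes in short steps, Python scripts to look and compute and a tool call to move; the robot and the scene stay as the last step left them, time stands still between calls to the robot, and variables do not carry over. Pictures are saved under pics/ and viewed, at most 10 in all, crops included, and the job is handed in when it is done.

Besides the shell and the picture viewer there is one more tool, called after ">>>" as name(argument=value, ...), one argument or row to a line, values as JSON. step_arm: Moves the arm, as the interface text tells. Its arguments: {"type":"object","properties":{"steps":{"type":"array","items":{"type":"array","items":{"type":"number"}}},"newtons":{"type":"number"}},"required":["steps"]}

```bash
mkdir -p pics; cat > h.py <<'E'
import numpy as np, cv2
from station import *
def w(p,c): return (np.array(p['cam_to_world'])@np.r_[c,1])[:3]
def cloud(p,m):
    K=np.array(p['intrinsics']);z=p['z_map'];v,u=np.nonzero(m&(z>0));d=z[v,u]
    c=np.stack([(u-K[0,2])*d/K[0,0],-(v-K[1,2])*d/K[1,1],-d,np.ones_like(d)])
    return (np.array(p['cam_to_world'])@c)[:3].T
E
python3 - <<'E'
from h import *
s=sense();print(s['time_s'],s['tool_pos'],s['tcp_rot'],s['wrist_force'])
ims=[]
for n in('scene','top'):
    p=get_image(n);ims.append(p['img'])
    print(n,np.round(p['cam_to_world'],3).tolist())
    for t in('machine','dial_grip','wand_grip','wand_tip','glass','sweet_jar','teaspoon','tamper','steam_wand'):
        for r in recognise(p,t)[:2]:print(t,round(r['score'],2),np.round(w(p,r['position']),4))
    for t in('steam_dial','glass','steam_wand'):
        for r in regions_of(p,t)[:1]:
            c=cloud(p,r['mask']);print(' mask',t,len(c),np.round(np.percentile(c,[2,50,98],axis=0),3).tolist())
    cv2.imwrite(f'pics/{n}.png',p['img'][:,:,::-1])
E
```

```text
0.0 [ 0.28269092 -0.55670198  0.23005908] [-1.03447072e-03  9.72541125e-01  2.32728747e-01 -1.43516074e-04] [ 0.06316584  0.66789517 -0.42943271]
scene [[0.76, 0.468, -0.451, -0.153], [-0.65, 0.54, -0.535, -0.762], [-0.007, 0.7, 0.714, 1.191], [0.0, 0.0, 0.0, 1.0]]
machine 0.86 [ 0.5554 -0.1742  0.2015]
dial_grip 0.51 [ 0.4767 -0.1878  0.2438]
wand_grip 0.46 [ 0.4884 -0.0158  0.2127]
sweet_jar 0.59 [0.5673 0.3602 0.0891]
teaspoon 0.19 [ 0.556  -0.174   0.2033]
steam_wand 0.56 [ 0.4942 -0.0142  0.217 ]
 mask steam_dial 12 [[0.47, -0.192, 0.239], [0.477, -0.185, 0.243], [0.482, -0.178, 0.245]]
 mask steam_wand 63 [[0.487, -0.023, 0.044], [0.493, -0.013, 0.214], [0.601, 0.123, 0.237]]
top [[0.026, 0.987, -0.156, 0.343], [-1.0, 0.027, 0.004, -0.008], [0.008, 0.155, 0.988, 1.245], [0.0, 0.0, 0.0, 1.0]]
machine 0.93 [ 0.5031 -0.1619  0.1992]
wand_grip 0.76 [ 0.4861 -0.0199  0.2022]
wand_tip 0.53 [ 0.485  -0.0183  0.1987]
glass 0.76 [0.4246 0.0518 0.0133]
glass 0.34 [ 0.4924 -0.3516  0.0188]
sweet_jar 0.69 [0.5715 0.3751 0.0972]
teaspoon 0.46 [0.4684 0.4261 0.0073]
tamper 0.59 [ 0.4956 -0.355   0.0155]
steam_wand 0.63 [ 0.4857 -0.0253  0.199 ]
 mask steam_dial 275 [[0.451, -0.209, 0.213], [0.47, -0.187, 0.218], [0.491, -0.17, 0.246]]
 mask glass 693 [[0.385, 0.014, 0.001], [0.426, 0.053, 0.016], [0.459, 0.086, 0.09]]
 mask steam_wand 265 [[0.443, -0.067, -0.002], [0.49, -0.016, 0.197], [0.544, 0.028, 0.236]]
```

View pics/scene.png

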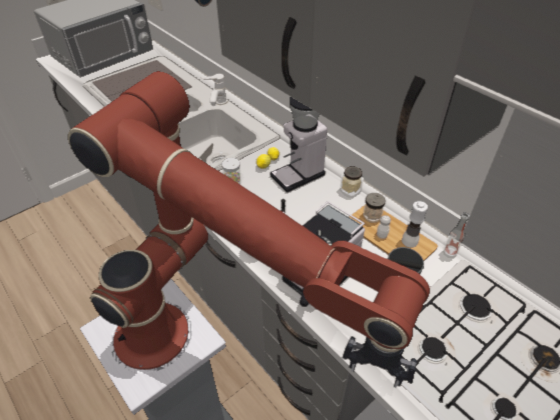

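View pics/top.png

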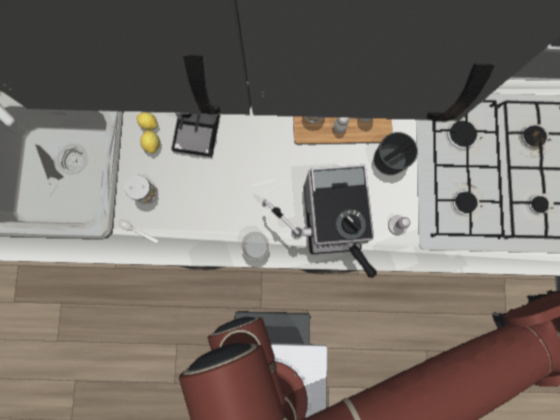

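Scene: in the top view the machine is at about (340,208), with its dial at (350,224). The wand runs from (305,232) to (265,202), and the glass is at (255,246). Next I fit the geometry.

```bash
python3 - <<'E'
from h import *
p=get_image('top')
for t in('machine','glass','steam_wand','steam_dial'):
    r=regions_of(p,t)
    if not r: continue
    m=r[0]['mask']; c=cloud(p,m)
    if t=='machine':
        q=c[(c[:,2]>.193)&(c[:,2]<.212)]
        print(t,cv2.minAreaRect(q[:,:2].astype(np.float32)*1000),np.round(np.percentile(q,[1,99],axis=0),3).tolist())
        for x0 in (.46,.49,.52,.55,.58):
            a=q[abs(q[:,0]-x0)<.006]; print(x0,np.round(np.percentile(a[:,1],[1,99]),4))
        for y0 in (-.23,-.2,-.15,-.12):
            a=q[abs(q[:,1]-y0)<.006]; print(y0,np.round(np.percentile(a[:,0],[1,99]),4))
    if t=='glass':
        # outline: mask pixels intersected with z=.09 plane
        K=p['intrinsics'];T=np.array(p['cam_to_world'])
        v,u=np.nonzero(m);d=np.stack([(u-K[0,2])/K[0,0],-(v-K[1,2])/K[1,1],-np.ones(len(u))])
        d=T[:3,:3]@d
        for z in(.09,0.):
            P=(T[:3,3:]+d*(z-T[2,3])/d[2])[:2].T
            print('plane',z,P.min(0),P.max(0),cv2.minEnclosingCircle((P*1000).astype(np.float32)))
        q=c[c[:,2]>.08];print(len(q),q.min(0),q.max(0))
    if t=='steam_wand':
        q=c[(c[:,2]>.17)];print(len(q));print(np.round(q[np.argsort(q[:,0])][::6],3).tolist())
    if t=='steam_dial':
        q=c[c[:,2]>.232];print('wing',cv2.minAreaRect((q[:,:2]*1000).astype(np.float32)),q.mean(0),len(q))
        q=c[(c[:,2]>.208)];print('dial',cv2.minEnclosingCircle((q[:,:2]*1000).astype(np.float32)))
cv2.imwrite('pics/crop.png',cv2.resize(p['img'][150:290,220:400,::-1],None,fx=4.2,fy=4.2,interpolation=cv2.INTER_CUBIC))
E
```

```text
machine ((517.317626953125, -111.28196716308594), (191.28089904785156, 266.91693115234375), 2.926154136657715) [[0.428, -0.241, 0.194], [0.613, -0.0, 0.211]]
0.46 [-0.2449 -0.042 ]
0.49 [-0.242 -0.007]
0.52 [-0.2377  0.018 ]
0.55 [-0.2358 -0.0915]
0.58 [-0.2273 -0.087 ]
-0.23 [0.4362 0.6019]
-0.2 [0.4336 0.6164]
-0.15 [0.4274 0.6095]
-0.12 [0.4244 0.607 ]
plane 0.09 [0.38405579 0.01349175] [0.46037856 0.08766228] ((421.3319091796875, 49.838375091552734), 39.331085205078125)
plane 0.0 [0.38725248 0.01513755] [0.46952027 0.09508545] ((427.43212890625, 54.31531524658203), 42.39468002319336)
56 [0.38405412 0.0134783  0.08021187] [0.46097343 0.08791944 0.09291522]
236
[[0.437, -0.059, 0.196], [0.44, -0.052, 0.189], [0.443, -0.059, 0.193], [0.445, -0.057, 0.196], [0.445, -0.064, 0.193], [0.448, -0.054, 0.192], [0.448, -0.069, 0.191], [0.45, -0.047, 0.188], [0.452, -0.056, 0.197], [0.453, -0.064, 0.194], [0.455, -0.059, 0.195], [0.456, -0.049, 0.203], [0.458, -0.059, 0.195], [0.46, -0.051, 0.195], [0.462, -0.044, 0.198], [0.464, -0.041, 0.2], [0.467, -0.046, 0.197], [0.469, -0.044, 0.196], [0.474, -0.036, 0.201], [0.476, -0.031, 0.201], [0.479, -0.026, 0.197], [0.482, -0.031, 0.196], [0.483, -0.018, 0.199], [0.486, -0.013, 0.2], [0.488, -0.018, 0.202], [0.49, -0.011, 0.204], [0.491, -0.018, 0.2], [0.491, -0.003, 0.229], [0.493, -0.018, 0.204], [0.494, -0.013, 0.231], [0.495, -0.016, 0.202], [0.497, -0.008, 0.239], [0.5, -0.005, 0.238], [0.502, -0.003, 0.235], [0.507, 0.002, 0.205], [0.511, 0.007, 0.198], [0.515, 0.01, 0.199], [0.519, 0.02, 0.192], [0.523, 0.02, 0.196], [0.527, 0.02, 0.191]]
wing ((472.08953857421875, -189.21791076660156), (43.479801177978516, 13.56513786315918), 45.57004928588867) [ 0.47171385 -0.18870817  0.241539  ] 117
dial ((472.2600402832031, -189.9442138671875), 23.628406524658203)
```

View pics/crop.png

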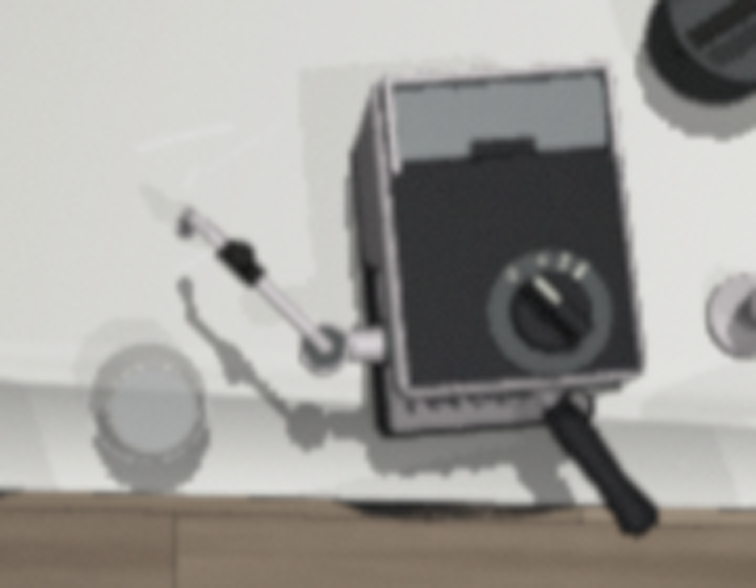

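The crop shows the hinge at about (322,345), the peg at (240,260) and the glass rim at (152,398). I estimate:

- **Machine:** yaw about 0.10.
- **Hinge:** (0.449, -0.057).
- **Peg:** (0.4975, -0.007), with the wand at 0.80 rad in the world frame.
- **Wand target:** about 1.82 rad.

First I move above the peg.

>>> step_arm(
  steps=[
    [0,0,-40,0,0,0,60],
    [0,0,-40,0,0,0,60],
    [40,-36,0,0,0,0,50],
    [40,-36,0,0,0,0,50],
    [40,-36,0,0,0,0,50],
    [40,-36,0,0,0,0,50],
    [40,-36,0,0,0,0,50],
    [40,-36,0,0,0,0,50],
    [40,-36,0,0,0,0,50],
    [40,-36,0,0,0,0,50],
  ],
  newtons=40,
)

```text
time_s: 2.8
tool_pos: [0.4382, -0.154, 0.3116]
tcp_rot: [0.0, 0.973, 0.233, 0.0]
wrist_force: [0.9, 0.3, -0.6]
gripper_width: 0.582
grasp_force: 0.0
```

>>> step_arm(
  steps=[
    [40,-35,0,0,0,0,50],
    [40,-35,0,0,0,0,50],
    [40,-35,0,0,0,0,50],
    [0,0,0,0,0,-0.11,50],
    [0,0,0,0,0,-0.11,50],
    [0,0,0,0,0,-0.11,50],
    [0,0,0,0,0,0,50],
    [0,0,0,0,0,0,50],
    [0,0,0,0,0,0,50],
    [0,0,0,0,0,0,50],
  ],
)

```text
time_s: 4.05
tool_pos: [0.4974, -0.0077, 0.3114]
tcp_rot: [0.0, 0.921, 0.389, 0.0]
wrist_force: [0.9, -0.1, 0.3]
gripper_width: 0.59
grasp_force: 0.0
```

```bash
python3 - <<'E'
from h import *
p=get_image('scene')
for t in('wand_grip','glass','dial_grip','steam_wand','machine'):
    for r in recognise(p,t)[:1]:print(t,round(r['score'],2),np.round(w(p,r['position']),4))
for t in('steam_wand','glass','steam_dial'):
    for r in regions_of(p,t)[:1]:
        c=cloud(p,r['mask']);print(t,len(c))
        if t=='steam_wand': q=c[c[:,2]>.225];print(np.round(q,3).tolist())
        if t=='glass': q=c[c[:,2]>.08];print(q.min(0),q.max(0))
        if t=='steam_dial': q=c[c[:,2]>.235];print(cv2.minAreaRect((q[:,:2]*1000).astype(np.float32)))
cv2.imwrite('pics/s2.png',cv2.resize(p['img'][150:320,180:400,::-1],None,fx=3.5,fy=3.5,interpolation=cv2.INTER_CUBIC))
E
```

```text
wand_grip 0.43 [ 0.4775 -0.0274  0.1952]
glass 0.88 [0.4224 0.0478 0.0508]
dial_grip 0.46 [ 0.4619 -0.1958  0.2163]
steam_wand 0.56 [ 0.4815 -0.0282  0.2003]
machine 0.73 [ 0.4853 -0.2015  0.1945]
steam_wand 126
[[0.493, -0.006, 0.233], [0.495, -0.009, 0.234], [0.495, -0.014, 0.238], [0.489, -0.011, 0.234], [0.493, -0.011, 0.232], [0.496, -0.013, 0.232], [0.5, -0.012, 0.228], [0.491, -0.009, 0.228], [0.492, -0.012, 0.229], [0.495, -0.014, 0.229], [0.498, -0.015, 0.228], [0.49, -0.014, 0.228], [0.494, -0.014, 0.226]]
glass 699
[0.3800886  0.00673534 0.08024118] [0.46207305 0.08973564 0.09283388]
steam_dial 225
((468.5531921386719, -191.71832275390625), (44.1871337890625, 10.875434875488281), 45.68931579589844)
```

View pics/s2.png

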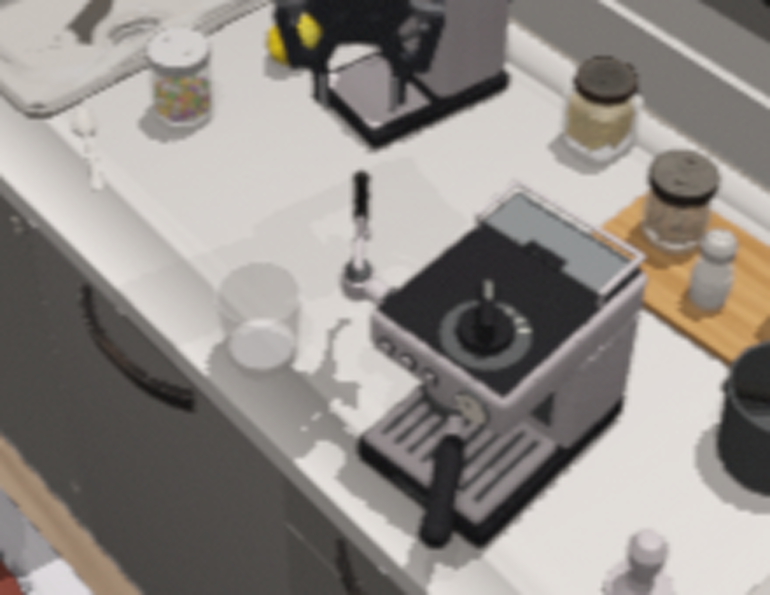

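The crop shows the peg at (360,195), the glass at (258,310) and the dial at (485,325), which agrees with the estimates. Descend and grip the peg.

>>> step_arm(
  steps=[
    [0,0,30,0,0,0,50],
    [0,0,30,0,0,0,50],
    [0,0,25,0,0,0,50],
    [0,0,20,0,0,0,50],
    [0,0,0,0,0,0,50],
    [0,0,0,0,0,0,12],
    [0,0,0,0,0,0,8],
    [0,0,0,0,0,0,8],
    [0,0,0,0,0,0,8],
    [0,0,0,0,0,0,8],
  ],
  newtons=35,
)

```text
time_s: 5.75
tool_pos: [0.4982, -0.0078, 0.2079]
tcp_rot: [0.001, 0.921, 0.389, 0.001]
wrist_force: [-0.1, -0.0, 5.9]
gripper_width: 0.164
grasp_force: 34.4
```

```bash
python3 - <<'E'
from h import *
s=sense();print(s['gripper_width']*85.4,s['grasp_force'],s['tool_pos'],s['wrist_force'],s['moment'])
p=get_image('scene')
cv2.imwrite('pics/s3.png',cv2.resize(p['img'][170:270,220:360,::-1],None,fx=5,fy=5,interpolation=cv2.INTER_CUBIC))
h=np.array([.449,-.057]);t=np.array(s['tool_pos'][:2]);a=t-h;print(np.hypot(*a),np.arctan2(a[1],a[0]))
# plan arc, 12 rows from a0 to 1.82, tool x along wand
a0=np.arctan2(a[1],a[0]);g=np.array([.422,.0495])-h;print('glass ang',np.arctan2(g[1],g[0]),np.hypot(*g))
d=.085
print('row chord in tool axes (rotated tool x=radial) ',.07*np.sin(d),.07*(1-np.cos(d)))
E
```

```text
14.02850839789165 34.369304367612585 [ 0.4982444  -0.00781282  0.20791181] [-0.06708786 -0.02296828  5.86872357] [ 0.02669686 -0.01674216  0.04584281]
0.06960164702260305 0.7848168116103879
glass ang 1.819086236097965 0.10986924046337994
row chord in tool axes (rotated tool x=radial)  0.005942837796169122 0.00025272278483966964
```

View pics/s3.png

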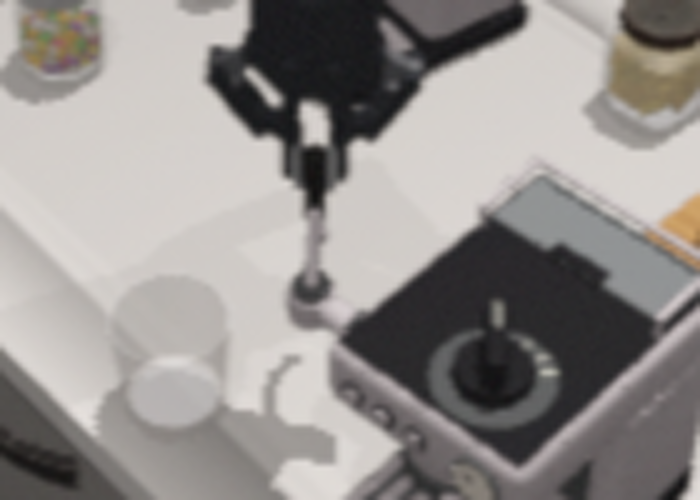

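The peg is held: it measures 14 mm and shows at (315,180) between the pads. Now swing along the arc.

>>> step_arm(
  steps=[
    [-0.1,-2.8,0,0,0,-0.04,8],
    [-0.2,-5.6,0,0,0,-0.08,8],
    [-0.2,-5.6,0,0,0,-0.08,8],
    [-0.2,-5.6,0,0,0,-0.08,8],
    [-0.2,-5.6,0,0,0,-0.08,8],
    [-0.2,-5.6,0,0,0,-0.08,8],
    [-0.2,-5.6,0,0,0,-0.08,8],
    [-0.2,-5.6,0,0,0,-0.08,8],
    [-0.1,-2.8,0,0,0,-0.04,8],
    [0,0,0,0,0,0,8],
  ],
)

```text
time_s: 7.05
tool_pos: [0.4582, 0.0104, 0.2079]
tcp_rot: [0.002, 0.752, 0.659, -0.0]
wrist_force: [-1.6, -4.5, 5.8]
gripper_width: 0.165
grasp_force: 34.4
```

```bash
python3 - <<'E'
from h import *
s=sense();print(s['gripper_width']*85.4,s['grasp_force'],s['tool_pos'],s['tcp_rot'],s['wrist_force'],s['moment'])
h=np.array([.449,-.057]);t=np.array(s['tool_pos'][:2]);a=t-h;q=s['tcp_rot'];print(np.hypot(*a),np.arctan2(a[1],a[0]),2*np.arctan2(q[2],q[1]))
E
```

```text
14.09196013832017 34.418972805778765 [0.45818142 0.0104344  0.2078796 ] [ 1.84173770e-03  7.51971972e-01  6.59192448e-01 -2.79017926e-04] [-1.64226199 -4.45756568  5.76646716] [-0.5879746   0.18870528 -0.01704472]
0.06805656726341848 1.4354750295323886 1.4394917322293865
```

>>> step_arm(
  steps=[
    [-0.1,-3.0,0,0,0,-0.043,8],
    [-0.2,-5.3,0,0,0,-0.075,8],
    [-0.2,-5.3,0,0,0,-0.075,8],
    [-0.2,-5.3,0,0,0,-0.075,8],
    [-0.1,-4,0,0,0,-0.058,8],
    [-0.1,-2.6,0,0,0,-0.04,8],
    [0,0,0,0,0,0,8],
    [0,0,0,0,0,0,8],
    [0,0,0,0,0,0,8],
    [0,0,0,0,0,0,8],
  ],
)

```text
time_s: 8.3
tool_pos: [0.4332, 0.0087, 0.2079]
tcp_rot: [0.002, 0.62, 0.785, -0.001]
wrist_force: [0.0, -5.1, 5.5]
gripper_width: 0.163
grasp_force: 34.4
```

```bash
python3 - <<'E'
from h import *
s=sense();print(s['tool_pos'],s['wrist_force'],s['moment'])
for h in([.449,-.057],[.4507,-.0592]):
    h=np.array(h);t=np.array(s['tool_pos'][:2]);a=t-h;q=s['tcp_rot'];A=np.arctan2(a[1],a[0]);print(np.hypot(*a),A,2*np.arctan2(q[2],q[1]),'tip',h+.12*np.r_[np.cos(A),np.sin(A)])
for n in('scene','top'):
    p=get_image(n)
    for t in('wand_tip','glass'):
        for r in recognise(p,t)[:1]:print(n,t,round(r['score'],2),np.round(w(p,r['position']),4))
    o=(230,180) if n=='scene' else (200,190)
    cv2.imwrite(f'pics/e_{n}.png',cv2.resize(p['img'][o[1]-10:o[1]+90,o[0]-20:o[0]+110,::-1],None,fx=5,fy=5,interpolation=cv2.INTER_CUBIC))
    for r in regions_of(p,'glass')[:1]:
        c=cloud(p,r['mask']);q=c[c[:,2]>.08];print(q.min(0),q.max(0))
    for r in regions_of(p,'steam_wand')[:1]:
        c=cloud(p,r['mask']);q=c[(c[:,2]>.09)&(c[:,1]>.03)];print(np.round(q[np.argsort(q[:,2])][::4],3).tolist())
E
cd pics; python3 -c "
import cv2,numpy as np
cv2.imwrite('e.png',cv2.resize(np.vstack([cv2.imread('e_scene.png'),cv2.imread('e_top.png')]),(390,600)))"
```

```text
[0.4332001  0.00870597 0.20788279] [ 0.02082904 -5.12455112  5.48242831] [-0.81895485 -0.02979732 -0.07696075]
0.06757892718495236 1.806779771143047 1.804873786123673 tip [0.42094409 0.05967419]
0.070124655730233 1.823016227264529 1.804873786123673 tip [0.42075349 0.0570033 ]
scene wand_tip 0.45 [ 0.4346 -0.0022  0.19  ]
scene glass 0.81 [0.4202 0.0409 0.0537]
[0.37941459 0.00632973 0.08020345] [0.4623616  0.09060668 0.11362974]
top glass 0.62 [0.4068 0.0589 0.0104]
[0.38386153 0.014902   0.08163719] [0.41879968 0.08702549 0.49202303]
```

View pics/e.png

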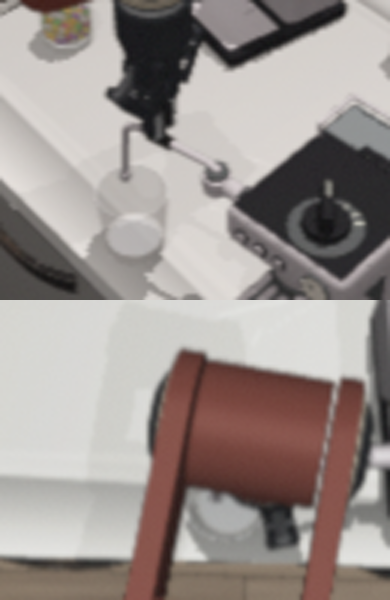

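The scene crop shows the nozzle at (125,177), over the glass mouth, which is centred near (133,185). Depth puts the tip about 7 mm off the centre, all of it radial. Release, lift and go above the dial.

>>> step_arm(
  steps=[
    [0,0,0,0,0,0,20],
    [0,0,0,0,0,0,40],
    [0,0,0,0,0,0,50],
    [0,0,0,0,0,0,50],
    [0,0,-10,0,0,0,50],
    [0,0,-25,0,0,0,50],
    [0,0,-30,0,0,0,50],
    [0,0,-35,0,0,0,50],
    [-20,0,0,0,0,0,50],
    [-40,0,0,0,0,0,50],
  ],
)

```text
time_s: 10.05
tool_pos: [0.4469, -0.0481, 0.3082]
tcp_rot: [0.001, 0.618, 0.786, 0.001]
wrist_force: [-0.1, -0.6, 0.1]
gripper_width: 0.588
grasp_force: 0.0
```

>>> step_arm(
  steps=[
    [-45,-3,0,0,0,0,50],
    [-45,-3,0,0,0,0,50],
    [-40,-3,0,0,0,0,50],
    [-12,0,0,0,0,0,50],
    [0,0,0,0,0,0.17,50],
    [0,0,0,0,0,0.17,50],
    [0,0,0,0,0,0.17,50],
    [0,0,0,0,0,0.17,50],
    [0,0,0,0,0,0.17,50],
    [0,0,0,0,0,0.16,50],
  ],
)

```text
time_s: 11.3
tool_pos: [0.4708, -0.1874, 0.3069]
tcp_rot: [0.0, 0.923, 0.386, 0.0]
wrist_force: [0.2, 0.7, -0.1]
gripper_width: 0.588
grasp_force: 0.0
```

```bash
python3 - <<'E'
from h import *
s=sense();q=s['tcp_rot'];print(s['time_s'],s['tool_pos'],2*np.arctan2(q[2],q[1]),s['joints'])
p=get_image('top')
for t in('wand_tip','wand_grip','glass'):
    for r in recognise(p,t)[:1]:print(t,round(r['score'],2),np.round(w(p,r['position']),4))
for r in regions_of(p,'glass')[:1]:
    c=cloud(p,r['mask']);q=c[(c[:,2]>.08)&(c[:,2]<.095)];print(q.min(0),q.max(0),len(c))
for r in regions_of(p,'steam_wand')[:1]:
    c=cloud(p,r['mask']);c=c[c[:,2]>.14];print(len(c),cv2.fitLine((c[:,:2]*1000).astype(np.float32),cv2.DIST_HUBER,0,.01,.01).ravel());q=c[c[:,2]>.226];print('peg',q.mean(0),len(q));print(np.round(c[np.argsort(c[:,1])][-8:],3).tolist())
p2=get_image('scene')
for r in regions_of(p2,'steam_dial')[:1]:
    c=cloud(p2,r['mask']);q=c[c[:,2]>.235];print(cv2.minAreaRect((q[:,:2]*1000).astype(np.float32)),len(q))
a=cv2.resize(p['img'][190:290,215:345,::-1],None,fx=3,fy=3,interpolation=cv2.INTER_CUBIC);b=cv2.resize(p2['img'][170:270,230:360,::-1],None,fx=3,fy=3,interpolation=cv2.INTER_CUBIC)
cv2.imwrite('pics/f.png',np.vstack([a,b]))
E
```

```text
11.3 [ 0.47082181 -0.18736556  0.30693945] 0.7915809569719234 [-5.25949600e-01 -2.68307384e-01  1.78520552e+00  4.51908360e-04
  1.62425897e+00  2.53290017e-01]
wand_tip 0.64 [ 0.4354 -0.0071  0.1965]
wand_grip 0.82 [ 0.4408 -0.0028  0.2033]
glass 0.75 [0.4223 0.0539 0.0163]
[0.3867794  0.01093606 0.08010549] [0.46067115 0.08795042 0.09422873] 591
257 [ 2.4710499e-01 -9.6898872e-01  4.3603879e+02 -7.8986402e+00]
peg [0.43231441 0.00921314 0.23381998] 36
[[0.418, 0.052, 0.187], [0.425, 0.052, 0.19], [0.423, 0.052, 0.187], [0.417, 0.053, 0.166], [0.423, 0.055, 0.189], [0.418, 0.055, 0.185], [0.42, 0.055, 0.183], [0.417, 0.056, 0.163]]
((469.4327087402344, -190.90704345703125), (45.69111633300781, 10.801776885986328), 46.076236724853516) 54
```

View pics/f.png

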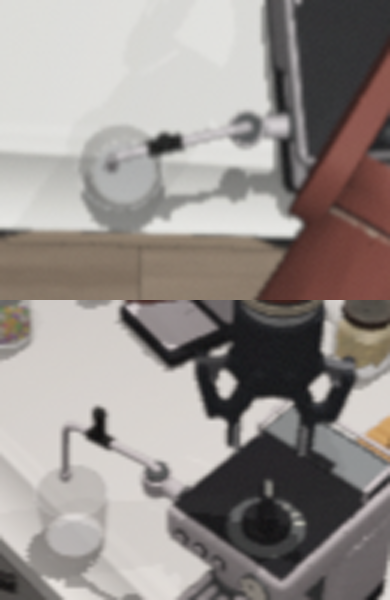

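The top crop shows the nozzle end at (112,163), inside the rim centred near (120,165), and the wand stayed put on release. Now descend on the dial wing and grip it.

>>> step_arm(
  steps=[
    [-1.9,1.9,10,0,0,0,45],
    [0,0,25,0,0,0,45],
    [0,0,25,0,0,0,45],
    [0,0,16,0,0,0,45],
    [0,0,10,0,0,0,45],
    [0,0,0,0,0,0,45],
    [0,0,0,0,0,0,10],
    [0,0,0,0,0,0,6],
    [0,0,0,0,0,0,6],
    [0,0,0,0,0,0,6],
  ],
  newtons=40,
)

```text
time_s: 12.95
tool_pos: [0.4717, -0.1917, 0.2217]
tcp_rot: [0.002, 0.922, 0.387, 0.001]
wrist_force: [3.5, -3.0, 2.6]
gripper_width: 0.147
grasp_force: 43.1
```

```bash
python3 - <<'E'
from h import *
s=sense();q=s['tcp_rot'];print(s['tool_pos'],2*np.arctan2(q[2],q[1]),s['wrist_force'],s['moment'],s['gripper_width']*85.4,s['grasp_force'])
E
```

```text
[ 0.47167245 -0.19171448  0.22168893] 0.7957423422793718 [ 3.52767729 -2.97119477  2.55580959] [-0.50684125 -0.53541243  0.06454596] 12.582075217892381 43.08474898338318
```

>>> step_arm(
  steps=[
    [0,1,0,0,0,0,4],
    [0,0,0,0,0,0,4],
    [0,0,0,0,0,0,4],
    [0,0,0,0,0,0.05,4],
    [0,0,0,0,0,0.1,4],
    [0,0,0,0,0,0.1,4],
    [0,0,0,0,0,0.1,4],
    [0,0,0,0,0,0.1,4],
    [0,0,0,0,0,0.1,4],
    [0,0,0,0,0,0.1,4],
  ],
  newtons=100,
)

```text
time_s: 14.2
tool_pos: [0.4714, -0.1911, 0.2218]
tcp_rot: [-0.001, 0.997, 0.071, 0.0]
wrist_force: [-0.3, 0.8, 7.8]
gripper_width: 0.128
grasp_force: 99.6
```

```bash
python3 - <<'E'
from h import *
s=sense();q=s['tcp_rot'];a=2*np.arctan2(q[2],q[1]);F=s['wrist_force'];print(s['tool_pos'],a,F,s['moment'],s['gripper_width']*85.4,s['grasp_force'])
print('Fx_t',F[0]*np.cos(a)+F[1]*np.sin(a),'Fy_t',F[0]*np.sin(a)-F[1]*np.cos(a))
E
```

```text
[ 0.47144044 -0.19113984  0.22181167] 0.14300236957320286 [-0.25108183  0.80062305  7.8295218 ] [0.31411408 0.18203073 0.19387661] 10.967256864355681 99.5927882194519
Fx_t -0.13441775419429927 Fy_t -0.8282337956823679
```

>>> step_arm(
  steps=[
    [0,0,0,0,0,0.1,4],
    [0,0,0,0,0,0.1,4],
    [0,0,0,0,0,0.1,4],
    [0,0,0,0,0,0.1,4],
    [0,0,0,0,0,0.1,4],
    [0,0,0,0,0,0.1,4],
    [0,0,0,0,0,0.1,4],
    [0,0,0,0,0,0.06,4],
    [0,0,0,0,0,0,4],
    [0,0,0,0,0,0,4],
  ],
)

```text
time_s: 15.45
tool_pos: [0.4717, -0.1904, 0.2218]
tcp_rot: [-0.001, 0.953, -0.302, -0.0]
wrist_force: [-0.8, 3.2, 7.6]
gripper_width: 0.127
grasp_force: 99.6
```

```bash
python3 - <<'E'
from h import *
s=sense();q=s['tcp_rot'];a=2*np.arctan2(q[2],q[1]);F=s['wrist_force'];print(s['tool_pos'],.795-a,F,s['moment'],s['gripper_width']*85.4,s['grasp_force'],s['joints'][5])
p=get_image('scene')
for r in regions_of(p,'steam_wand')[:1]:
    c=cloud(p,r['mask']);q=c[c[:,2]>.226];print('peg',q.mean(0),len(q))
cv2.imwrite('pics/g.png',cv2.resize(p['img'][170:270,220:350,::-1],None,fx=5,fy=5,interpolation=cv2.INTER_CUBIC))
E
```

```text
[ 0.47167049 -0.19040022  0.22183817] 1.408176350539346 [-0.77985986  3.24625938  7.6490972 ] [ 0.67081556 -0.0115907   0.18487434] 10.854582715007364 99.63866114616394 1.6521663812327576
peg [0.4299739  0.00620574 0.23205077] 18
```

View pics/g.png

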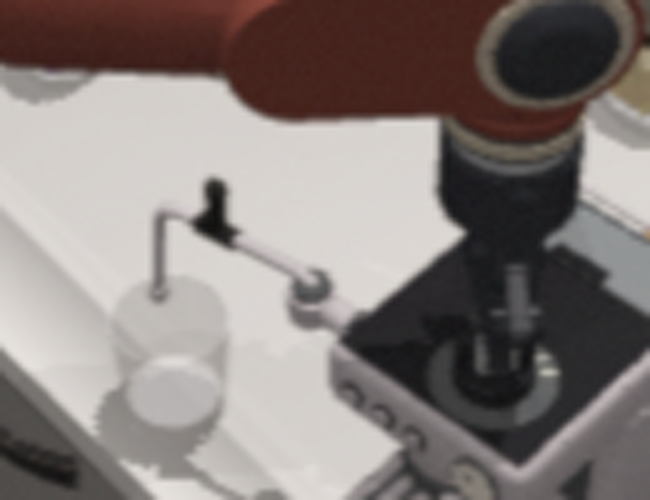

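The wand is still over the glass, with the nozzle at (160,293), and the dial has been carried round about 1.41 rad. Push a little further until the moment rises at the stop.

>>> step_arm(
  steps=[
    [0,0,0,0,0,0.03,4],
    [0,0,0,0,0,0.03,4],
    [0,0,0,0,0,0,4],
    [0,0,0,0,0,0,4],
    [0,0,0,0,0,0,4],
    [0,0,0,0,0,0,4],
    [0,0,0,0,0,0,4],
    [0,0,0,0,0,0,4],
    [0,0,0,0,0,0,4],
    [0,0,0,0,0,0,4],
  ],
)

```text
time_s: 16.8
tool_pos: [0.4717, -0.1904, 0.2219]
tcp_rot: [-0.001, 0.945, -0.328, -0.0]
wrist_force: [-0.6, 3.3, 8.0]
gripper_width: 0.125
grasp_force: 106.8
```

```bash
python3 - <<'E'
from h import *
s=sense();q=s['tcp_rot'];a=2*np.arctan2(q[2],q[1]);print(s['tool_pos'],.795-a,s['wrist_force'],s['moment'],s['gripper_width']*85.4,s['grasp_force'])
E
```

```text
[ 0.47171754 -0.19038732  0.22186551] 1.4631903483721476 [-0.60670888  3.32745822  8.00917866] [0.51916754 0.10361233 1.83629336] 10.696731909087438 106.80051161907613
```

The moment jumped to 1.8 N m, so the dial is at the stop. Ease off slightly and hold for over 3 s.

>>> step_arm(
  steps=[
    [0,0,0,0,0,-0.02,4],
    [0,0,0,0,0,0,4],
    [0,0,0,0,0,0,4],
    [0,0,0,0,0,0,4],
    [0,0,0,0,0,0,4],
    [0,0,0,0,0,0,4],
    [0,0,0,0,0,0,4],
    [0,0,0,0,0,0,4],
    [0,0,0,0,0,0,4],
    [0,0,0,0,0,0,4],
  ],
)

```text
time_s: 18.05
tool_pos: [0.4717, -0.1904, 0.2219]
tcp_rot: [-0.001, 0.948, -0.319, -0.0]
wrist_force: [-0.6, 3.0, 7.3]
gripper_width: 0.131
grasp_force: 101.9
```

>>> step_arm(
  steps=[
    [0,0,0,0,0,0,4],
    [0,0,0,0,0,0,4],
    [0,0,0,0,0,0,4],
    [0,0,0,0,0,0,4],
    [0,0,0,0,0,0,4],
    [0,0,0,0,0,0,4],
    [0,0,0,0,0,0,4],
    [0,0,0,0,0,0,4],
    [0,0,0,0,0,0,4],
    [0,0,0,0,0,0,4],
  ],
)

```text
time_s: 19.3
tool_pos: [0.4717, -0.1904, 0.2219]
tcp_rot: [-0.001, 0.948, -0.319, -0.0]
wrist_force: [-0.9, 3.9, 8.0]
gripper_width: 0.128
grasp_force: 101.9
```

>>> step_arm(
  steps=[
    [0,0,0,0,0,0,4],
    [0,0,0,0,0,0,4],
    [0,0,0,0,0,0,4],
    [0,0,0,0,0,0,4],
    [0,0,0,0,0,0,4],
    [0,0,0,0,0,0,4],
    [0,0,0,0,0,0,4],
    [0,0,0,0,0,0,4],
    [0,0,0,0,0,0,4],
    [0,0,0,0,0,0,4],
  ],
)

```text
time_s: 20.55
tool_pos: [0.4717, -0.1904, 0.2218]
tcp_rot: [-0.001, 0.948, -0.319, -0.0]
wrist_force: [-1.3, 4.2, 7.6]
gripper_width: 0.127
grasp_force: 101.9
```

```bash
python3 - <<'E'
from h import *
s=sense();q=s['tcp_rot'];a=2*np.arctan2(q[2],q[1]);print(s['time_s'],.795-a,s['wrist_force'],s['moment'],s['grasp_force'])
if s['moment'][2]>.3: print(job_done())
E
```

```text
20.55 1.444529673933444 [-1.2754588   4.24787871  7.57680877] [0.58049573 0.07487701 1.34375814] 101.93120808340609
the job is handed in; nothing more can be done
None
```

I handed the job in at 20.6 s: the nozzle sits over the glass, an estimated 7 mm off the mouth's centre, and the arm is still holding the dial against its stop after more than three seconds there.

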